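# Tap a brass nut blank: half forward, quarter back, half forward

### The arm

A 6-joint arm with a two-finger parallel gripper is mounted at the origin on the work surface. World frame = base frame: x ahead of the robot, y to its left, z up, the work surface at z = 0. Lengths are in m, angles in rad, forces in N, time in s.
With the tool pointing down it reaches from about 0.275 to 1 m from the base axis. Payload 8.4 kg.
Tool frame: the origin (TCP) lies at the very end of the fingers, on their centre line; the grasp point (between the pads) lies 19 mm behind it; x points along the fingers, y is the direction in which the jaws open and shut, and the axes are right-handed (so a half turn about x gives the same grasp; the last joint's range is limited). The gripper opens to 85 mm and grips with 20 to 120 N. Pads are 22 mm wide; open, the fingers measure 114 mm over their backs; the gripper's body (76 mm by 85 mm) begins 54 mm behind the grasp point. The pads swing forward as they close: fully open they stand 13 mm farther back than shut.
Start: joints at [1.344, 0.353, 1.633, -0, 1.155, -0.002], TCP at [0.139, 0.609, 0.231] pointing down, gripper open.
Joint ranges: [-2.63, 2.63], [-0.92, 2.1], [0.06, 2.66], [-1.3, 4.44], [0, 2.69], [-3.02, 3.02]. Speed limits (rad/s): [2.22, 2.22, 2.79, 3.14, 3.14, 3.14].

### API

Orientations are given as a unit quaternion [x, y, z, w].
In Python, from plant import arm gives the robot as it stands.
- The arm moves only by the tool apply_moves, never from a script. Its argument "series" is a list of rows, each a list of 3 entries, a list of its own where there are three numbers: the shift along the tool's x, y, z in m, then the turn, a rotation vector about the tool's x, y, z in degrees, then the finger opening in m, from 0 to 0.0854. In form: [[[x, y, z], [rx, ry, rz], gripper], ...]. A call has 1 to 8 rows; each row is the pose to reach, as a shift and turn from the pose commanded when the call began, along the tool's axes at that moment; what a row does not reach only later rows make up. A row lasts 1/8 s, in which the tool goes at most 62.5 mm and 10.7 degrees, less where a joint would pass 70% of its speed; a pose out of reach is approached as far as the arm can. A call with a gripper value outside its range is refused whole. The fingers move at their own pace and stop on an object; "squeeze" is the grip in N (left out, the last holds). Time passes only in rows, so rows that repeat a pose let the fingers close. It gives the time, the measured TCP pose, the force and the opening at its end, in the units of the state.
- arm.get_state(): the state, without advancing time (a new reading comes with each control period).
- arm.capture(name): name is "scene" or "top" or "wrist"; returns a dict with "img" (400x640x3 uint8, red, green, blue), "depth" (400x640 float32, m along the optical axis (not along the pixel's ray), 0 where there is no reading), "fov_y" (degrees; the focal length in pixels is half the picture's height over the tangent of half this angle, whatever the lens; pixels are square), "cx", "cy" (the principal point, pixels), "T" (4x4, takes a point from camera to world coordinates). Camera axes: x right, y up, looking along -z (the intrinsics and any distortion apply to the point x, -y, -z); pixel columns grow to the right and rows downward; lengths in m; the calibration is good to about 2 mm. A picture is of the moment at which its call begins.
- arm.finish_job(): hands the job in, once; it reports no verdict.
The state is a dict: "time_s": time; "joints": joint angles; "qvel": joint speeds; "tau": joint torques, N m; "tcp_pos": TCP position; "tool_rot": TCP orientation; "contact_force": force on the tool from outside, world axes, zero at the start; "torque": the same for the moment, N m; "finger_gap": opening from 0.0 (shut) to 1.0 (fully open).
Only numpy, scipy, OpenCV 4.12 (cv2) and the standard library are available. Lean on these libraries where they do the work, as an engineer would, in place of code of your own. Each camera call takes 0.05 s, during which the arm holds its last target. There are 200 camera calls.

### The job

Take the upright yellow knob of the tap crank and turn the crank half a turn clockwise (seen from above), a quarter turn back to ease the tap, then half a turn clockwise again, so that it ends three quarters of a turn on from where it began, and let go. Pause for about half a second at the half-turn point and again after the quarter turn back. Leave the crank with the black knob where it is: that nut is finished.

Things in the scene. Friction and masses are not known exactly. Their poses are not given: they have to be found in the camera images.
- tap_crank (a joint): Angle (rad) of the steel crank with the YELLOW knob, on the tap to be turned. Grows as it turns clockwise seen from above; 0 to 0.2 at the start (0: arm over the white dash on the blue base plate); can turn from -0.15 to 5.7. It stays where it is left and resists with about 0.2 N m (4 N at the knob). The tap and crank sink 2 mm per turn.
- tap_knob_mid (a point): Centre, half-way up, of the yellow knob: an upright cylinder, 24 mm diameter, 50 mm tall, at the end of the crank arm. It spins freely on its own upright pin, so it can be carried round the circle without turning the hand. The arm's top (18 mm wide) is 25 mm below this point; the 30 mm hub stands 2 mm above that, all else lower. About 113 mm above the bench at the start.
- tap_axis (a point): Point on the crank's upright turning axis, 113 mm above the bench, level with the knob's middle at joint value 0. The yellow knob circles it at a radius of 55 mm. Part of the fixed blue base plate (100 x 100 x 14 mm) with the clamped brass nut blank in which the tap stands. Its -x axis points to the white dash, the arm's direction at joint value 0.
- done_crank (a joint): Angle (rad) of the crank on the like fixture beside it, with the BLACK knob, already at full depth (4.6 to 4.9 at the start). Not to be turned. Its turning axis stands at least 240 mm to the side of the other one and its parts have the same sizes.
There are look-alikes about, which are no part of the job. Leave any green look-alike of the part that bears done_crank alone. What is shaped like the part that bears tap_crank but orange is not meant.

How it is judged:
On the way, in this order (a step that is already met when the one before it is completed fails the run):
1. the yellow-knobbed crank is paused half a turn forward (joint 2.75 to 3.75 rad) (value of joint tap_crank between 2.75 and 3.75 rad and velocity of joint tap_crank between -0.2 and 0.2 rad/s), for 0.1 s.
2. it is then paused a quarter turn back (joint 1.2 to 2.2 rad) (value of joint tap_crank between 1.2 and 2.2 rad and velocity of joint tap_crank between -0.2 and 0.2 rad/s), for 0.1 s.
At the end, for the whole second after the job is handed in: After the half turn forward and the quarter turn back, the yellow-knobbed crank rests three quarters of a turn on from its start (joint 4.35 to 5.3 rad), released, and the black-knobbed crank stands where it stood (joint 4.3 to 5.2 rad) (value of joint tap_crank between 4.35 and 5.3 rad and velocity of joint tap_crank between -0.1 and 0.1 rad/s and value of joint done_crank between 4.3 and 5.2 rad); the robot touches nothing.
It fails at once if the finished, black-knobbed crank is turned (value of joint done_crank below 4.3 rad or value of joint done_crank above 5.2 rad).
It also fails if it takes over 51 s, if anything falls off the work surface, if the arm or the gripper's body presses on something with over 40 N, if the wrist force passes 120 N, or if a joint passes its speed limit or range.

## Working session

There is one attempt and no reset: what is moved stays moved. The work goes in short steps, Python scripts to look and compute and a tool call to move; the robot and the scene stay as the last step left them, time stands still between calls to the robot, and variables do not carry over. Pictures are saved under pics/ and viewed, about 8 in all and at most 12, crops included, and the job is handed in when it is done.

Besides the shell and the picture viewer there is one more tool, called after "Request:" by a JSON object that holds its "op" and its "data". apply_moves: Moves the arm, as the interface text tells. Its arguments: {"type":"object","properties":{"series":{"type":"array","items":{"type":"array"}},"squeeze":{"type":"number"}},"required":["series"]}

```bash
ls; mkdir -p pics; python3 - <<'E'
from plant import arm
import cv2,numpy as np,pickle
s=arm.get_state();print({k:np.round(v,3) for k,v in s.items()})
for n in("scene","top"):
    c=arm.capture(n);pickle.dump(c,open(f"{n}.pkl","wb"));cv2.imwrite(f"pics/{n}0.png",c["img"][:,:,::-1]);print(n,[k for k in c],c["fov_y"],c["cx"],c["cy"],c["T"].round(3).tolist())
    print({k:v for k,v in c.items() if k not in("img","depth","T")})
a=[cv2.imread(f"pics/{n}0.png") for n in("scene","top")]
cv2.imwrite("pics/both0.png",cv2.resize(np.vstack(a),(480,600)))
E
```

```text
pics
{'time_s': np.float64(0.0), 'joints': array([ 1.344,  0.354,  1.634, -0.   ,  1.155, -0.002]), 'qvel': array([ 0.   ,  0.001, -0.001,  0.   , -0.002,  0.001]), 'tau': array([-0.0000e+00, -6.0524e+01, -3.4207e+01,  0.0000e+00,  9.0000e-03,
       -0.0000e+00]), 'tcp_pos': array([0.139, 0.609, 0.231]), 'tool_rot': array([ 0.079,  0.703, -0.08 ,  0.703]), 'contact_force': array([-0.002,  0.524,  0.146]), 'torque': array([-0.004, -0.045,  0.015]), 'finger_gap': np.float64(1.002)}
scene ['img', 'depth', 'fov_y', 'cx', 'cy', 'T'] 48.23428733801177 317.92932383778066 200.9250587399824 [[0.806, -0.453, 0.381, 0.796], [0.592, 0.608, -0.529, -0.512], [0.008, 0.652, 0.758, 0.737], [0.0, 0.0, 0.0, 1.0]]
{'fov_y': 48.23428733801177, 'cx': 317.92932383778066, 'cy': 200.9250587399824}
top ['img', 'depth', 'fov_y', 'cx', 'cy', 'T'] 57.7567427941978 312.5995600499814 196.16550020367876 [[0.014, 0.981, -0.194, 0.303], [-1.0, 0.014, -0.002, -0.032], [0.001, 0.194, 0.981, 0.916], [0.0, 0.0, 0.0, 1.0]]
{'fov_y': 57.7567427941978, 'cx': 312.5995600499814, 'cy': 196.16550020367876}
```

View pics/top0.png

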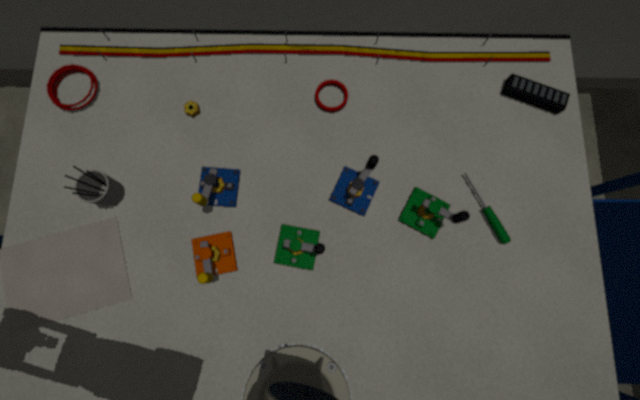

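View pics/scene0.png

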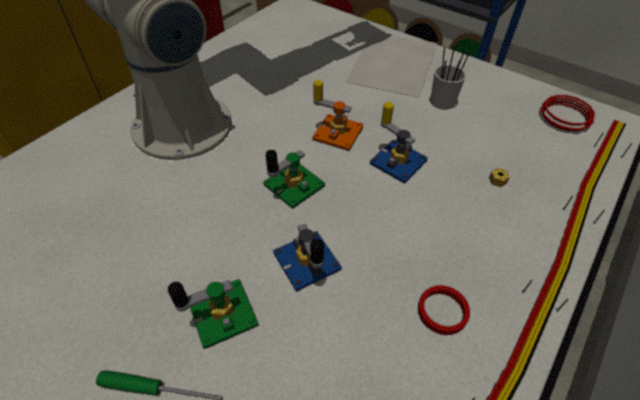

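The scene holds these candidates, in top-view pixels:
- Blue plate with yellow knob (198,197).
- Orange plate with yellow knob (204,277), a look-alike.
- Blue plate with black knob (372,162), which is done_crank.
- Two green plates with black knobs (320,249) and (460,216), look-alikes.

The blue and yellow one fits tap_crank. Next I'll measure it and check it in an enlarged crop.

```bash
cat > h.py <<'E'
import numpy as np,cv2
def f(c): return 200/np.tan(np.radians(c["fov_y"]/2))
def pts(c,m):
    v,u=np.nonzero(m&(c["depth"]>0)); d=c["depth"][v,u]
    p=np.c_[(u-c["cx"])/f(c)*d,-(v-c["cy"])/f(c)*d,-d]
    return p@c["T"][:3,:3].T+c["T"][:3,3]
def ray(c,u,v,z):
    r=c["T"][:3,:3]@np.array([(u-c["cx"])/f(c),-(v-c["cy"])/f(c),-1]); o=c["T"][:3,3]
    return o+r*(z-o[2])/r[2]
def mask(c,lo,hi):
    return cv2.inRange(cv2.cvtColor(c["img"],cv2.COLOR_RGB2HSV),lo,hi)>0
Y=((22,130,60),(34,255,255)); B=((100,130,40),(125,255,255))
E
python3 - <<'E'
import pickle;from h import *
for n,box in(("top",(190,160,245,212)),("scene",(365,95,430,185))):
    c=pickle.load(open(n+".pkl","rb")); w=np.zeros((400,640),bool);w[box[1]:box[3],box[0]:box[2]]=1
    P=pts(c,mask(c,*Y)&w); K=P[P[:,2]>.09]; print(n,"knob",len(K),K.min(0).round(4),K.max(0).round(4),np.median(K,0).round(4))
    P=pts(c,mask(c,*B)&w);P=P[abs(P[:,2]-.014)<.006]
    r=cv2.minAreaRect(P[:,:2].astype(np.float32));print("plate",len(P),r)
    if n=="top":
        top=K[K[:,2]>K[:,2].max()-.005];print("knobtop",top.mean(0))
    A=pts(c,w);H=A[(A[:,2]>.082)&(A[:,2]<.094)];print("arm/hub",H.mean(0),H.min(0),H.max(0))
    cv2.imwrite(f"pics/c_{n}.png",cv2.resize(c["img"][box[1]:box[3],box[0]:box[2],::-1],(390,560),interpolation=cv2.INTER_CUBIC))
cv2.imwrite("pics/crop1.png",np.hstack([cv2.imread("pics/c_top.png"),cv2.imread("pics/c_scene.png")]))
E
```

```text
top knob 83 [0.4395 0.2133 0.1275] [0.4612 0.2337 0.1395] [0.4513 0.2225 0.1365]
plate 606 ((0.5037214756011963, 0.21067927777767181), (0.09619443118572235, 0.09394190460443497), 86.55107879638672)
knobtop [0.45093365 0.2241176  0.13701841]
arm/hub [0.49391329 0.21264985 0.08803187] [0.43961593 0.19778418 0.0820146 ] [0.53167188 0.22889534 0.09335178]
scene knob 177 [0.4439 0.2103 0.0924] [0.463  0.2302 0.1406] [0.4554 0.2156 0.1215]
plate 781 ((0.5066273212432861, 0.20742854475975037), (0.09829284250736237, 0.09573518484830856), 85.20124053955078)
arm/hub [0.49188517 0.21016284 0.08822558] [0.43969487 0.19413475 0.08222933] [0.53181216 0.2274166  0.09385251]
```

View pics/crop1.png

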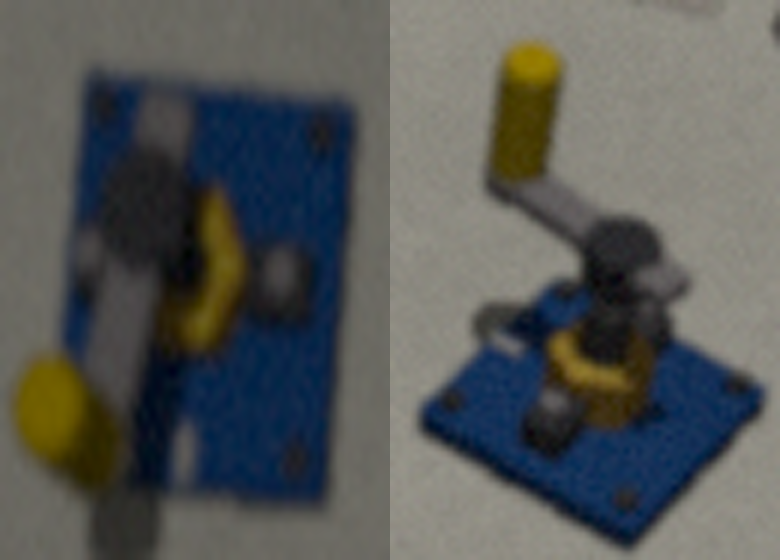

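The crop confirms it: blue plate, yellow knob, with the white dash at the crank-arm side. The knob is at about (0.451, 0.223) and the axis at about (0.505, 0.209). Now I'll work out the approach in tool axes.

```bash
cat >> h.py <<'E'
from scipy.spatial.transform import Rotation as R
def rel(s,p): return R.from_quat(s["tool_rot"]).inv().apply(np.array(p)-s["tcp_pos"])
E
python3 - <<'E'
from plant import arm;from h import *
s=arm.get_state();print(R.from_quat(s["tool_rot"]).as_matrix().round(4));print(rel(s,[.451,.223,.231]),s["tcp_pos"])
E
```

```text
[[-2.000e-04  2.228e-01  9.749e-01]
 [-1.200e-03  9.749e-01 -2.228e-01]
 [-1.000e+00 -1.300e-03  0.000e+00]]
[ 5.08240286e-05 -3.06680905e-01  3.89939093e-01] [0.13920338 0.60886062 0.23065038]
```

Request:
{"op": "apply_moves", "data": {"series": [[[0,-0.035,0.045],[0,0,0],0.085],[[0,-0.075,0.095],[0,0,0],0.085],[[0,-0.115,0.146],[0,0,0],0.085],[[0,-0.155,0.197],[0,0,0],0.085],[[0,-0.195,0.248],[0,0,0],0.085],[[0,-0.235,0.3],[0,0,0],0.085],[[0,-0.275,0.35],[0,0,0],0.085],[[0,-0.307,0.39],[0,0,0],0.085]], "squeeze": 40}}

```text
time_s: 1.1
tcp_pos: [0.4508, 0.2227, 0.2313]
tool_rot: [0.079, 0.703, -0.079, 0.703]
contact_force: [0.5, 1.2, 0.0]
finger_gap: 0.994
```

Request:
{"op": "apply_moves", "data": {"series": [[[0,0,0],[0,0,0],0.085],[[0,0,0],[0,0,0],0.085]]}}

```text
time_s: 1.35
tcp_pos: [0.4496, 0.2244, 0.231]
tool_rot: [0.08, 0.703, -0.08, 0.702]
contact_force: [-0.1, 0.1, 0.5]
finger_gap: 0.993
```

```bash
python3 - <<'E'
from plant import arm;from h import *
import pickle
s=arm.get_state();print(s["tcp_pos"],s["time_s"],s["contact_force"],s["joints"].round(2))
c=arm.capture("wrist");pickle.dump(c,open("w1.pkl","wb"));cv2.imwrite("pics/w1.png",c["img"][:,:,::-1])
m=mask(c,*Y);P=pts(c,m);K=P[P[:,2]>.1]
if len(K):
    print(len(K),K.min(0),K.max(0)); t=K[K[:,2]>.130];print("top",len(t),t.mean(0),(t.min(0)+t.max(0))/2)
P=pts(c,mask(c,*B));P=P[abs(P[:,2]-.014)<.006];print(len(P),cv2.minAreaRect(P[:,:2].astype(np.float32)))
print(rel(s,[.451,.223,.1]))
E
```

```text
[0.44960517 0.22438084 0.23100119] 1.35 [-0.07653603  0.10919483  0.52477971] [ 0.46  0.16  1.89  0.    1.09 -0.89]
696 [0.43916855 0.21405777 0.10150202] [0.46119835 0.2354434  0.13927682]
top 662 [0.44947547 0.22503987 0.13646871] [0.45018345 0.22475059 0.13470725]
6038 ((0.5063730478286743, 0.033685341477394104), (0.45351442694664, 0.12177053838968277), 87.30169677734375)
[ 0.13099988 -0.00101325  0.0017803 ]
```

View pics/w1.png

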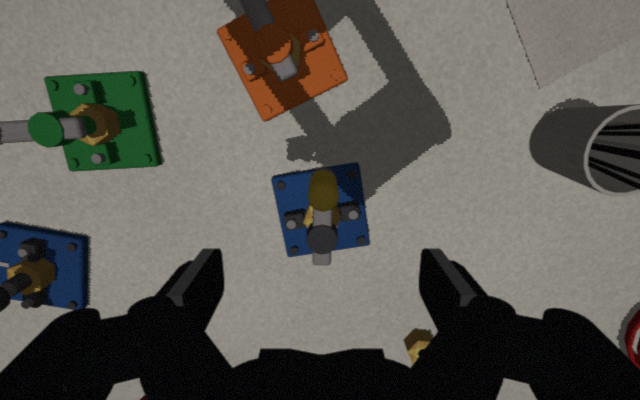

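The wrist view shows the yellow knob at (323,188), the hub at (322,238) and its blue plate around (320,210). The gripper sits above it with its jaws straddling the knob. I'll get the axis from the hub and plate, and the move to the knob.

```bash
python3 - <<'E'
from plant import arm;from h import *
import pickle
s=arm.get_state();c=pickle.load(open("w1.pkl","rb"))
w=np.zeros((400,640),bool);w[155:265,265:378]=1
P=pts(c,mask(c,*B)&w);P=P[abs(P[:,2]-.014)<.006];r=cv2.minAreaRect(P[:,:2].astype(np.float32));print("plate",r)
w[:]=0;w[220:256,302:342]=1
P=pts(c,w);H=P[(P[:,2]>.086)&(P[:,2]<.095)];print("hub",ray(c,322,238,.09),len(H),H.mean(0))
a=np.array([.505,.2095]);k=np.array([.4502,.2247]);d=k-a;print(np.hypot(*d),np.degrees(np.arctan2(d[1],d[0])))
print(rel(s,[.4502,.2247,.098]))
E
```

```text
plate ((0.503605842590332, 0.21166251599788666), (0.09780977666378021, 0.09798838198184967), 86.15106201171875)
hub [0.50236607 0.21247179 0.09      ] 868 [0.50278928 0.21235888 0.08890658]
0.056868972208050345 164.49746120836838
[ 1.33030959e-01 -8.24426161e-05  1.11197424e-03]
```

Request:
{"op": "apply_moves", "data": {"series": [[[0.03,0,0.001],[0,0,0],0.085],[[0.06,0,0.001],[0,0,0],0.085],[[0.09,0,0.001],[0,0,0],0.085],[[0.115,0,0.001],[0,0,0],0.085],[[0.131,0,0.001],[0,0,0],0.085],[[0.131,0,0.001],[0,0,0],0.05],[[0.131,0,0.001],[0,0,0],0.015],[[0.131,0,0.001],[0,0,0],0.015]], "squeeze": 40}}

```text
time_s: 2.4
tcp_pos: [0.4515, 0.2247, 0.1012]
tool_rot: [0.08, 0.702, -0.079, 0.703]
contact_force: [0.3, 0.2, 0.5]
finger_gap: 0.37
```

Request:
{"op": "apply_moves", "data": {"series": [[[0,0,0],[0,0,0],0.015],[[0,0,0],[0,0,0],0.015],[[0,0,0],[0,0,0],0.015]]}}

```text
time_s: 2.78
tcp_pos: [0.4515, 0.2247, 0.1011]
tool_rot: [0.08, 0.702, -0.079, 0.703]
contact_force: [-0.4, 1.9, 7.0]
finger_gap: 0.267
```

```bash
python3 - <<'E'
from plant import arm;from h import *
s=arm.get_state();print({k:np.round(v,4) for k,v in s.items() if k!="tau"})
a=np.array([.504,.2113]);p=s["tcp_pos"][:2];d=p-a;print(np.hypot(*d),np.degrees(np.arctan2(d[1],d[0])))
t0=np.radians(166);M=R.from_quat(s["tool_rot"])
P=lambda t:np.r_[.055*np.cos(t),.055*np.sin(t),0]
for j in range(0,361,15):
    v=M.inv().apply(P(t0-np.radians(j))-P(t0));print(j,v.round(4))
E
```

```text
{'time_s': np.float64(2.775), 'joints': array([ 4.5860e-01,  3.3960e-01,  2.0003e+00,  5.0000e-04,  8.0010e-01,
       -8.8740e-01]), 'qvel': array([ 0.0008, -0.0009,  0.    ,  0.0008, -0.0008,  0.0017]), 'tcp_pos': array([0.4515, 0.2247, 0.1011]), 'tool_rot': array([ 0.0799,  0.7022, -0.079 ,  0.7031]), 'contact_force': array([-0.4017,  1.9454,  7.0218]), 'torque': array([0.2228, 0.2288, 0.0623]), 'finger_gap': np.float64(0.2674)}
0.05421027870329011 165.67678577327794
0 [0. 0. 0.]
15 [0.     0.0142 0.0021]
30 [0.     0.0274 0.0079]
45 [0.0001 0.0386 0.0169]
60 [0.0001 0.0471 0.0284]
75 [0.0001 0.0523 0.0418]
90 [0.0001 0.0539 0.056 ]
105 [0.0001 0.0518 0.0702]
120 [0.0001 0.046  0.0834]
135 [0.0001 0.0371 0.0946]
150 [1.000e-04 2.550e-02 1.031e-01]
165 [1.000e-04 1.220e-02 1.084e-01]
180 [ 1.0e-04 -2.1e-03  1.1e-01]
195 [ 1.000e-04 -1.630e-02  1.078e-01]
210 [ 1.000e-04 -2.950e-02  1.021e-01]
225 [ 0.     -0.0407  0.0931]
240 [ 0.     -0.0492  0.0816]
255 [-0.     -0.0544  0.0682]
270 [-0.     -0.056   0.0539]
285 [-0.     -0.0539  0.0397]
300 [-0.     -0.0482  0.0266]
315 [-0.     -0.0392  0.0154]
330 [-0.     -0.0276  0.0068]
345 [-0.     -0.0143  0.0016]
360 [-0. -0.  0.]
```

Gripped (gap about 23 mm). First half turn clockwise.

Request:
{"op": "apply_moves", "data": {"series": [[[0,0.0142,0.0021],[0,0,0],0.015],[[0,0.0274,0.0079],[0,0,0],0.015],[[0,0.0386,0.0169],[0,0,0],0.015],[[0,0.0471,0.0284],[0,0,0],0.015],[[0,0.0523,0.0418],[0,0,0],0.015],[[0.0005,0.0539,0.056],[0,0,0],0.015],[[0.0005,0.0539,0.056],[0,0,0],0.015]]}}

```text
time_s: 3.65
tcp_pos: [0.5195, 0.2651, 0.1008]
tool_rot: [0.08, 0.702, -0.079, 0.704]
contact_force: [1.8, 1.3, 5.0]
finger_gap: 0.27
```

```bash
python3 - <<'E'
from plant import arm;from h import *
s=arm.get_state();print(s["contact_force"],s["torque"],s["finger_gap"])
a=np.array([.504,.2113]);d=s["tcp_pos"][:2]-a;print(s["tcp_pos"],np.hypot(*d),np.degrees(np.arctan2(d[1],d[0])))
c=arm.capture("scene");cv2.imwrite("pics/s2.png",cv2.resize(c["img"][60:220,280:500,::-1],(660,480)))
E
```

```text
[1.78946242 1.30210852 4.97623481] [ 0.23118326 -0.35573645 -0.00155043] 0.2702284062597863
[0.51945024 0.2651396  0.10081894] 0.05601260583504024 73.98822014421857
```

View pics/s2.png

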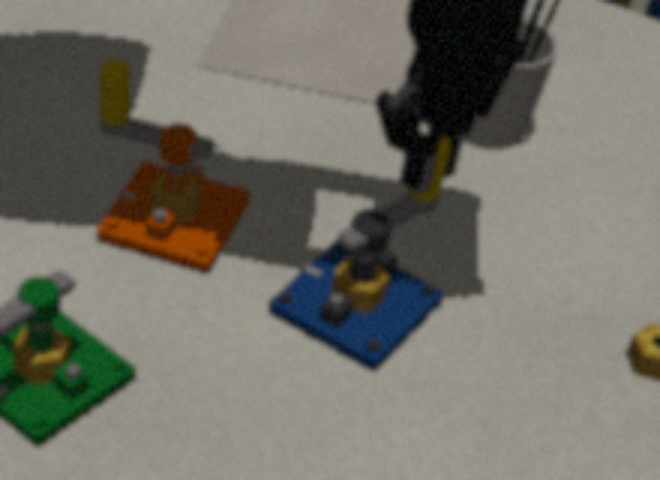

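The picture shows the yellow knob in the fingers, crop (440,165), and the crank a quarter turn on. Forces are low, so I'll go on to the half turn and pause.

Request:
{"op": "apply_moves", "data": {"series": [[[0,-0.0021,0.0142],[0,0,0],0.015],[[0,-0.0079,0.0274],[0,0,0],0.015],[[0,-0.0168,0.0386],[0,0,0],0.015],[[0,-0.0284,0.0471],[0,0,0],0.015],[[0,-0.0417,0.0524],[0,0,0],0.015],[[0.0005,-0.056,0.054],[0,0,0],0.015],[[0.0005,-0.056,0.054],[0,0,0],0.015],[[0.0005,-0.056,0.054],[0,0,0],0.015]]}}

```text
time_s: 4.7
tcp_pos: [0.5578, 0.1959, 0.1]
tool_rot: [0.079, 0.702, -0.08, 0.703]
contact_force: [0.6, -3.8, 9.8]
finger_gap: 0.268
```

Request:
{"op": "apply_moves", "data": {"series": [[[0,0,0],[0,0,0],0.015],[[0,0,0],[0,0,0],0.015],[[0,0,0],[0,0,0],0.015],[[0,0,0],[0,0,0],0.015]]}}

```text
time_s: 5.2
tcp_pos: [0.5578, 0.196, 0.1]
tool_rot: [0.079, 0.702, -0.08, 0.703]
contact_force: [-0.9, -3.6, 10.5]
finger_gap: 0.265
```

```bash
python3 - <<'E'
from plant import arm;from h import *
s=arm.get_state();print(s["contact_force"],s["torque"],s["finger_gap"])
a=np.array([.504,.2113]);d=s["tcp_pos"][:2]-a;g=np.degrees(np.arctan2(d[1],d[0]));print(s["tcp_pos"],np.hypot(*d),g,"joint",np.radians(176.15-g))
E
```

```text
[-0.86799445 -3.61089987 10.45496343] [-0.69495847 -0.07222001  0.02092056] 0.2654193126457216
[0.55781326 0.19599801 0.0999793 ] 0.05594656531318234 -15.873288809557465 joint 3.3514386302347607
```

Joint is about 3.35, at rest. Now a quarter turn back and pause.

Request:
{"op": "apply_moves", "data": {"series": [[[0,0.0143,-0.0016],[0,0,0],0.015],[[0,0.0276,-0.0069],[0,0,0],0.015],[[0,0.0392,-0.0154],[0,0,0],0.015],[[-0.0005,0.0481,-0.0266],[0,0,0],0.015],[[-0.0005,0.0539,-0.0398],[0,0,0],0.015],[[-0.001,0.056,-0.054],[0,0,0],0.015],[[-0.001,0.056,-0.054],[0,0,0],0.015],[[-0.001,0.056,-0.054],[0,0,0],0.015]]}}

```text
time_s: 6.2
tcp_pos: [0.5178, 0.2652, 0.1009]
tool_rot: [0.08, 0.702, -0.079, 0.703]
contact_force: [-1.0, 10.0, 5.4]
finger_gap: 0.271
```

Request:
{"op": "apply_moves", "data": {"series": [[[0,0,0],[0,0,0],0.015],[[0,0,0],[0,0,0],0.015],[[0,0,0],[0,0,0],0.015],[[0,0,0],[0,0,0],0.015]]}}

```text
time_s: 6.7
tcp_pos: [0.5178, 0.2652, 0.1009]
tool_rot: [0.08, 0.702, -0.079, 0.703]
contact_force: [-0.1, 9.2, 6.6]
finger_gap: 0.265
```

```bash
python3 - <<'E'
from plant import arm;from h import *
s=arm.get_state();print(s["contact_force"],s["torque"],s["finger_gap"])
a=np.array([.504,.2113]);d=s["tcp_pos"][:2]-a;g=np.degrees(np.arctan2(d[1],d[0]));print(s["tcp_pos"],np.hypot(*d),g,"joint",np.radians(176.15-g))
c=arm.capture("scene");cv2.imwrite("pics/s3.png",cv2.resize(c["img"][60:220,280:500,::-1],(660,480)))
E
```

```text
[-0.13374048  9.18807658  6.62585543] [1.66703441 0.14411937 0.01096393] 0.26533242686910796
[0.51778048 0.26524306 0.10093279] 0.05567544907399419 75.66952233495722 joint 1.7537151692316206
```

View pics/s3.png

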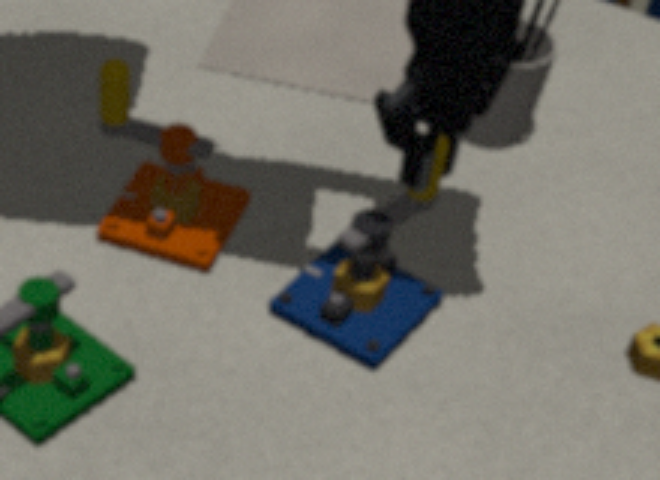

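The crank is back a quarter turn with the knob still held at crop (437,165), joint about 1.75. Final half turn.

Request:
{"op": "apply_moves", "data": {"series": [[[0,-0.0021,0.0142],[0,0,0],0.015],[[0,-0.0079,0.0274],[0,0,0],0.015],[[0,-0.0168,0.0386],[0,0,0],0.015],[[0,-0.0284,0.0471],[0,0,0],0.015],[[0,-0.0417,0.0524],[0,0,0],0.015],[[0.0005,-0.056,0.054],[0,0,0],0.015]]}}

```text
time_s: 7.5
tcp_pos: [0.5582, 0.1969, 0.1001]
tool_rot: [0.08, 0.702, -0.079, 0.703]
contact_force: [0.2, 4.1, 7.7]
finger_gap: 0.267
```

Request:
{"op": "apply_moves", "data": {"series": [[[0,-0.0142,-0.0022],[0,0,0],0.015],[[0,-0.0274,-0.0079],[0,0,0],0.015],[[0,-0.0386,-0.0169],[0,0,0],0.015],[[0,-0.0471,-0.0284],[0,0,0],0.015],[[0,-0.0523,-0.0418],[0,0,0],0.015],[[0,-0.0539,-0.0561],[0,0,0],0.015],[[0,-0.0539,-0.0561],[0,0,0],0.015],[[0,-0.0539,-0.0561],[0,0,0],0.015]]}}

```text
time_s: 8.5
tcp_pos: [0.4902, 0.1585, 0.0997]
tool_rot: [0.08, 0.703, -0.079, 0.702]
contact_force: [0.7, 11.3, 0.3]
finger_gap: 0.265
```

```bash
python3 - <<'E'
from plant import arm;from h import *
s=arm.get_state();print(s["contact_force"],s["torque"],s["finger_gap"])
a=np.array([.504,.2113]);d=s["tcp_pos"][:2]-a;g=np.degrees(np.arctan2(d[1],d[0]))%360-360;print(s["tcp_pos"],np.hypot(*d),g,"joint",np.radians(176.15-g))
E
```

```text
[ 0.65356953 11.34398312  0.31194643] [ 2.20088572  0.00385916 -0.04329685] 0.2646036119234964
[0.49015475 0.15850134 0.09969302] 0.05458378900809469 -104.6936865988807 joint 4.901647014589543
```

Request:
{"op": "apply_moves", "data": {"series": [[[0,0,0],[0,0,0],0.05],[[0,0,0],[0,0,0],0.06],[[0,0,0],[0,0,0],0.06],[[0,0,0],[0,0,0],0.06],[[-0.02,0,0],[0,0,0],0.06],[[-0.05,0,0],[0,0,0],0.06],[[-0.09,0,0],[0,0,0],0.06],[[-0.13,0,0],[0,0,0],0.06]]}}

```text
time_s: 9.5
tcp_pos: [0.4906, 0.1575, 0.2308]
tool_rot: [0.079, 0.703, -0.079, 0.702]
contact_force: [0.3, -0.4, 0.0]
finger_gap: 0.701
```

Request:
{"op": "apply_moves", "data": {"series": [[[-0.03,0.05,-0.02],[0,0,0],0.06],[[-0.05,0.1,-0.04],[0,0,0],0.06],[[-0.05,0.15,-0.06],[0,0,0],0.06],[[-0.05,0.2,-0.08],[0,0,0],0.06],[[-0.05,0.2,-0.08],[0,0,0],0.06],[[-0.05,0.2,-0.08],[0,0,0],0.06]]}}

```text
time_s: 10.25
tcp_pos: [0.4573, 0.3701, 0.2794]
tool_rot: [0.079, 0.703, -0.079, 0.703]
contact_force: [-0.1, -1.8, 0.3]
finger_gap: 0.708
```

```bash
python3 - <<'E'
from plant import arm;from h import *
s=arm.get_state();print(s["contact_force"],s["time_s"],s["tcp_pos"],abs(s["qvel"]).max())
c=arm.capture("top")
w=np.zeros((400,640),bool);w[150:225,180:260]=1
P=pts(c,mask(c,*Y)&w);K=P[P[:,2]>.1];a=np.array([.504,.2113])
if len(K):
    t=K[K[:,2]>K[:,2].max()-.006].mean(0);d=t[:2]-a;g=np.degrees(np.arctan2(d[1],d[0]))%360-360;print(t,np.hypot(*d),"joint",np.radians(176.15-g))
cv2.imwrite("pics/t4.png",cv2.resize(c["img"][130:300,170:420,::-1],(750,510)))
E
```

```text
[-0.11447985 -1.79909671  0.25478933] 10.25 [0.4572644  0.37006446 0.27936464] 0.022757528393793976
[0.48895784 0.15849003 0.13568446] 0.05491046535522015 joint 4.922680938545151
```

View pics/t4.png

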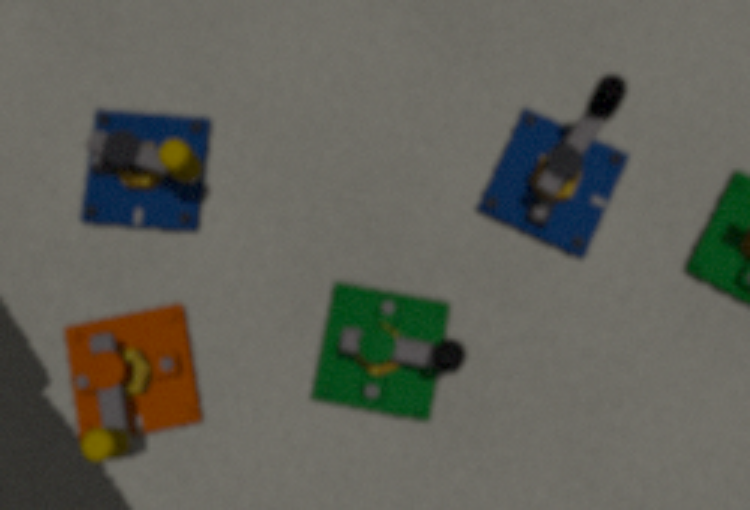

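The yellow knob, crop (175,155), is three quarters of a turn on and released. The black-knobbed crank, crop (608,95), is where it was. The gripper is clear, so I'm handing in.

```bash
python3 -c "
from plant import arm
print(arm.finish_job())"
```

```text
the job is handed in; nothing more can be done
None
```

The job is done and handed in at about 10.3 s. I gripped the yellow knob on the blue plate and turned it half a turn clockwise, a quarter turn back, then half a turn clockwise again. Then I let go and moved the arm clear.

- **Pauses:** both lasted over half a second. The joint was at about 3.35 rad for the first and 1.75 rad for the second, worked out from the tool position.
- **End position:** the last camera measurement puts the crank at about 4.92 rad, against 4.90 rad from the tool just before release. Both are inside 4.35 to 5.3 rad.
- **Forces:** the readings I took while holding the knob stayed at about 11 N or less on any axis, and about 2 N or less after release, with the arm almost still.
- **Other parts:** in the last picture the black-knobbed crank and the orange and nearer green look-alikes look unmoved. I judged this by eye and did not measure the black crank's angle. The farther green one was mostly outside the crop.

No check failed or disagreed.

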